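# Find the perished shock mount with the hardness gauge

### The job

One of the three rubber shock mounts in the nest plate has gone hard. Take the hardness gauge from its stand and test the mounts in order, left, middle, right: press it upright on the mount's middle until its foot lies flat on the steel ring, hold it there for a good half second with about 15 N (never over 30 N) and read how far the pin is pushed back. Then leave the gauge standing by itself, foot flat, in the middle of the hard mount (the one that pushes the pin back farthest), with the mounts still in their nests and everything else where it was.

Things in the scene. Friction and masses are not known exactly. Their poses are not given: they have to be found in the camera images.
- gauge: hardness gauge, 90 mm high, about 0.85 kg. Origin: centre of the foot's flat underside; z up, dial toward -x. Foot: disc 36 mm across, 7 mm thick; stem 22 mm across up to 30 mm; steel body 30 (x) by 44 mm (y) from 30 to 88 mm: grip it across the 44 mm. A 5 mm pin sticks out 8 mm below the foot, sprung 1 N/mm; the gauge's weight alone brings the foot down. Any yaw will do
- gauge_pin (a joint): how far the pin is pushed back into the foot, m: 0 = out (8 mm below the foot), 0.008 = flush with the foot. With the foot flat on the ring a good mount reads 0.002 to 0.003, the perished one about 0.005 (pin force = 1 N/mm times the reading)
- gauge_needle (a joint): angle of the dial's needle, rad, 0.4 per mm of pin travel; at 0 it points left as seen by one facing the dial, and turns clockwise over the top
- gauge_stand: grey block fixed to the bench, 70x70 mm, 24 mm high, with the gauge's round well in the middle. Origin: centre of its underside
- stand_seat (a point): centre of the ledge in the stand's well on which the gauge's foot rests, 10 mm below the stand's top. The well is 40 mm in diameter (foot 36 mm), with a 2 mm chamfer; a 16 mm hole in the ledge clears the pin
- nest_plate: aluminium plate fixed to the bench, 66 mm (x) by 232 mm (y), 10 mm high, with three round nests 47 mm in diameter and 5 mm deep along its y, 75 mm apart. Origin: centre of its underside
- nest_left (a point): centre of the floor of the nest at the robot's left (+y), 5 mm above the bench and 5 mm below the plate's top; the mount stands on it, so the ring's top is 30 to 42 mm above this point
- nest_middle (a point): the same for the middle nest
- nest_right (a point): the same for the nest at the robot's right (-y)
- mount_a: one of three like shock mounts, about 0.18 kg: round base with a steel ring screwed up or down on it, 44 mm outside diameter, top 30 to 42 mm above the base's underside (differs, not given). Black rubber core 22 mm across, level with the ring's top, yields when pressed. Origin: centre of underside. In the nests in any order; neither looks nor the name tells which is perished
- mount_b: one of three like shock mounts, about 0.18 kg: round base with a steel ring screwed up or down on it, 44 mm outside diameter, top 30 to 42 mm above the base's underside (differs, not given). Black rubber core 22 mm across, level with the ring's top, yields when pressed. Origin: centre of underside. In the nests in any order; neither looks nor the name tells which is perished
- mount_c: one of three like shock mounts, about 0.18 kg: round base with a steel ring screwed up or down on it, 44 mm outside diameter, top 30 to 42 mm above the base's underside (differs, not given). Black rubber core 22 mm across, level with the ring's top, yields when pressed. Origin: centre of underside. In the nests in any order; neither looks nor the name tells which is perished
- black_tape: roll of black tape lying flat, 64 mm across, 18 mm high; a bystander
- tip_tin: round tin, 50 mm across, 24 mm high; a bystander
- marker_black: marker pen with a black cap, 130 mm long; a bystander
- side_cutters: side cutters with red handles, 123 mm long; a bystander
- board_3: small circuit board with parts on it, 46x73x25 mm; a bystander
- solder_spool: reel of solder wire, 54 mm across, 46 mm high; a bystander
Not all that is in view belongs to the job. Several things have the shape of the nest_plate; the one meant has the colours described above.

How it is judged:
By the outcome, as a careful person would: the job done as asked, in the order asked, and still so for the second after the job is handed in, with the robot touching nothing.
It also fails if it takes over 51 s, if anything falls off the work surface, if the arm or the gripper's body presses on something with over 40 N, if the wrist force passes 120 N, or if a joint passes its speed limit or range.

### The arm

A 6-joint arm with a two-finger parallel gripper is mounted at the origin on a cart in front of the work surface, level with it; the furniture and walls round the work are solid. World frame = base frame: x ahead of the robot, y to its left, z up, the work surface at z = 0. Lengths are in m, angles in rad, forces in N, time in s.
With the tool pointing down it reaches from about 0.35 to 0.925 m from the base axis. Payload 6.4 kg.
Tool frame: the origin (TCP) lies at the very end of the fingers, on their centre line; the grasp point (between the pads) lies 19 mm behind it (robot.hold_point_z is the distance from the TCP to the grasp point, in m); z points along the fingers, y is the line along which they close (so a half turn about z gives the same grasp; the last joint's range is limited). The gripper opens to 85 mm and grips with 20 to 120 N. Pads are 22 mm wide; open, the fingers measure 114 mm over their backs; the gripper's body (76 mm by 85 mm) begins 54 mm behind the grasp point. The pads swing forward as they close: fully open they stand 13 mm farther back than shut.
Start: joints at [1.138, 0.245, 1.558, -0, 1.339, -0.174], TCP at [0.166, 0.628, 0.231] pointing down, gripper open.
Joint ranges: [-3.13, 3.13], [-1.02, 2.26], [0.13, 2.54], [-0.95, 4.09], [0.21, 2.88], [-2.74, 2.74]. Speed limits (rad/s): [2.57, 2.57, 3.14, 3.14, 3.14, 3.14].

### API

Orientations are given as a unit quaternion [x, y, z, w].
In Python, from bench import robot, cams gives the robot as it stands.
- The arm moves only by the shell command python3 -m handwheel 'ROWS' [FORCE]. ROWS is JSON, a list of rows, each a list of 7 numbers: the opening, from 0 (shut) to 1 (fully open), then the shift along the world's x, y, z in m, then the turn, a rotation vector about the world's x, y, z in rad. In form: [[claw, dx, dy, dz, wx, wy, wz], ...]. A call has 1 to 5 rows; each row is the pose to reach, as a shift and turn from the pose commanded when the call began; what a row does not reach only later rows make up. A row lasts 1/12 s, in which the tool goes at most 41.7 mm and 7.16 degrees, less where a joint would pass 70% of its speed; a pose out of reach is approached as far as the arm can. A call with a gripper value outside its range is refused whole. The fingers move at their own pace and stop on an object; FORCE is the grip in N (left out, the last holds). Time passes only in rows, so rows that repeat a pose let the fingers close. It gives the time, the measured TCP pose, the force, the opening and the grip force at its end, in the units of the state.
- robot.get_state(): the state, without advancing time (a new reading comes with each control period).
- cams.capture(name): name is "scene" or "side" or "wrist"; returns a dict with "color" (420x560x3 uint8, red, green, blue), "camera_matrix" (3x3 intrinsics, pixels), "k1" (the pictures are not rectified: a ray, as slopes to the right and down, at radius r is drawn at 1 + k1 r^2 times it, then the intrinsics apply), "cam_to_world" (4x4, takes a point from camera to world coordinates). Camera axes: x right, y down, z forward; pixel columns grow to the right and rows downward; lengths in m; the calibration is good to about 2 mm. A picture is of the moment at which its call begins. There is no depth.
- robot.hand_in(): hands the job in; it is judged then, once.
The state is a dict: "time_s": time; "joint_pos": joint angles; "dq": joint speeds; "joint_efforts": joint torques, N m; "tcp_pos": TCP position; "ee_rot": TCP orientation; "wrist_force": force on the tool from outside, world axes, zero at the start; "torque": the same for the moment, N m; "opening": finger opening in m; "grip_force": force on a finger pad.
Only numpy, scipy, OpenCV 4.12 (cv2) and the standard library are available. Lean on these libraries where they do the work, as an engineer would, in place of code of your own. Each camera call takes 0.05 s, during which the arm holds its last target. There are 200 camera calls.

## Working session

There is one attempt and no reset: what is moved stays moved. The work goes in short steps, Python scripts to look and compute and a shell command to move; the robot and the scene stay as the last step left them, time stands still between calls to the robot, and variables do not carry over. Pictures are saved under pics/ and viewed, at most 10 in all, crops included, and the job is handed in when it is done.

```bash
ls; mkdir -p pics
cat > h.py <<'E'
import numpy as np, cv2
from bench import robot, cams
def cap(n):
    c=cams.capture(n); return c
def px(c,P):
    T=np.linalg.inv(c["cam_to_world"]); p=T[:3,:3]@np.array(P,float)+T[:3,3]
    s=p[:2]/p[2]; s=s*(1+c["k1"]*(s@s)); K=np.array(c["camera_matrix"])
    return K[:2,:2]@s+K[:2,2]
def ray(c,u,v):
    K=np.array(c["camera_matrix"]); d=np.array([(u-K[0,2])/K[0,0],(v-K[1,2])/K[1,1]]); s=d.copy()
    for _ in range(20): s=d/(1+c["k1"]*(s@s))
    T=np.array(c["cam_to_world"]); r=T[:3,:3]@np.array([s[0],s[1],1]); return T[:3,3],r/np.linalg.norm(r)
def onz(c,u,v,z):
    o,r=ray(c,u,v); return o+r*(z-o[2])/r[2]
def tri(c1,p1,c2,p2):
    A=np.zeros((3,3));b=np.zeros(3)
    for c,p in((c1,p1),(c2,p2)):
        o,r=ray(c,*p);M=np.eye(3)-np.outer(r,r);A+=M;b+=M@o
    return np.linalg.solve(A,b)
E
python3 - <<'E'
from h import *
import pickle
d={}
for n in("scene","side","wrist"):
    c=cap(n);d[n]=c;print(n,np.array(c["cam_to_world"]).round(3).tolist(),c["k1"],np.array(c["camera_matrix"]).round(0).tolist())
    cv2.imwrite(f"pics/{n}0.png",c["color"][:,:,::-1])
pickle.dump(d,open("d0.pkl","wb"))
s=robot.get_state();print(s)
E
```

```text
pics
scene [[-0.774, -0.457, 0.438, 0.114], [-0.633, 0.559, -0.535, 0.863], [-0.001, -0.692, -0.722, 0.836], [0.0, 0.0, 0.0, 1.0]] -0.11803338248698116 [[438.0, 0.0, 282.0], [0.0, 438.0, 210.0], [0.0, 0.0, 1.0]]
side [[0.944, -0.202, 0.262, 0.294], [-0.331, -0.549, 0.768, -0.479], [-0.012, -0.811, -0.585, 0.672], [0.0, 0.0, 0.0, 1.0]] -0.011766345280029806 [[434.0, 0.0, 280.0], [0.0, 434.0, 212.0], [0.0, 0.0, 1.0]]
wrist [[0.256, 0.932, 0.256, 0.102], [0.967, -0.246, -0.069, 0.646], [-0.002, 0.265, -0.964, 0.374], [0.0, 0.0, 0.0, 1.0]] -0.08332688182279753 [[377.0, 0.0, 280.0], [0.0, 377.0, 209.0], [0.0, 0.0, 1.0]]
{'time_s': 0.15, 'joint_pos': array([ 1.13786978e+00,  2.45656836e-01,  1.55875609e+00, -1.21898618e-05,
        1.33867943e+00, -1.74091687e-01]), 'dq': array([-0.00059993, -0.0039947 , -0.00553862, -0.00165582, -0.00037648,
        0.00177245]), 'joint_efforts': array([ 1.72343744e-04, -4.29988289e+01, -3.26551867e+01, -1.51564195e-04,
        3.52746567e-03, -7.27124984e-06]), 'tcp_pos': array([0.16617853, 0.62795207, 0.23041954]), 'ee_rot': array([ 1.29055038e-01,  9.91637149e-01, -7.17352618e-04, -2.18449866e-04]), 'wrist_force': array([-0.87301088, -0.32573627, -0.47245592]), 'torque': array([0.00480087, 0.03531974, 0.01085772]), 'grip_force': 0.0, 'opening': 0.0854723176941068}
```

View pics/scene0.png

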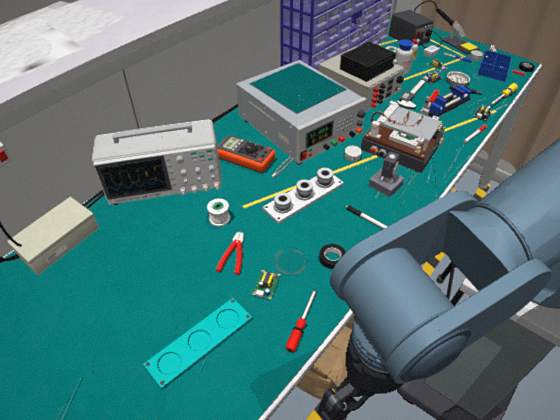

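View pics/side0.png

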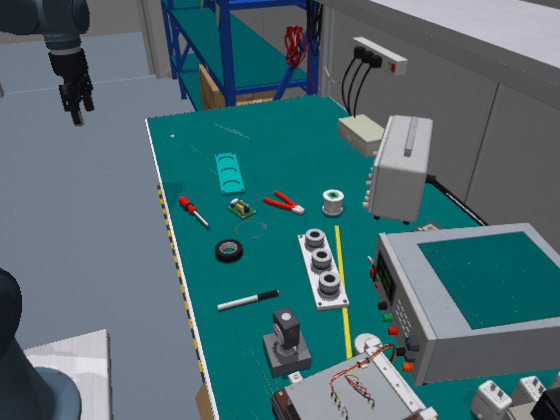

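Scene: gauge in its stand at (388,175), plate with three mounts at (283,200), (303,186), (325,176). Side: gauge (287,330), mounts (314,236), (321,258), (329,282). The cyan plate is a decoy. I'll enlarge these.

Run:
```python
from h import *
import pickle
d=pickle.load(open("d0.pkl","rb"))
a=d["scene"]["color"][140:230,255:415,::-1]; b=d["side"]["color"][220:380,240:370,::-1]
A=cv2.resize(a,None,fx=4,fy=4,interpolation=cv2.INTER_CUBIC)[:, :]
B=cv2.resize(b,None,fx=3.5,fy=3.5,interpolation=cv2.INTER_CUBIC)
cv2.imwrite("pics/a.png",A);cv2.imwrite("pics/b.png",B)
S,D=d["scene"],d["side"]
for p,q in(((283,197),(314,233)),((303,184),(321,255)),((325,173),(329,278)),((389,155),(287,312))):
    t=tri(S,p,D,q);print(t.round(4),px(S,t).round(1),px(D,t).round(1))
```

```text
[0.621  0.2397 0.0438] [283.1 197.1] [314.1 232.9]
[0.6092 0.1672 0.0419] [303.8 184.8] [322.  254.2]
[0.5922 0.0939 0.0431] [325. 173.] [328.9 278. ]
[ 0.4635 -0.0124  0.1055] [389.3 155.3] [287.6 311.6]
```

View pics/a.png

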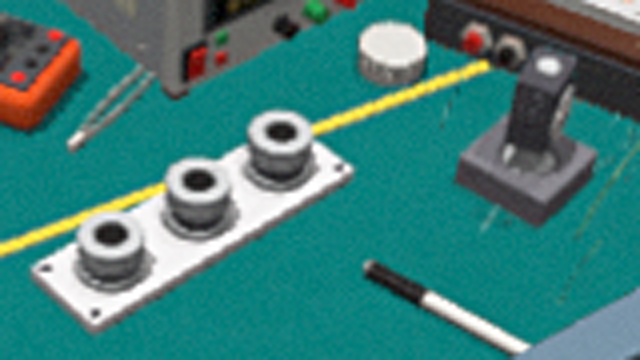

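View pics/b.png

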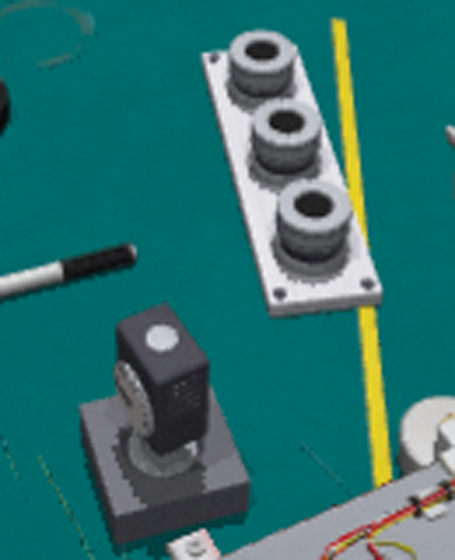

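Crop: gauge's white top spot and its dial face visible (side crop (162,338), dial facing camera-left); dark rubber cores clear. Now refined positions and yaw.

Run:
```python
from h import *
import pickle
d=pickle.load(open("d0.pkl","rb"));S,D=d["scene"],d["side"]
def dark(c,p,r=7,thr=60,inv=False):
    g=cv2.cvtColor(c["color"],cv2.COLOR_RGB2GRAY).astype(int);x,y=map(round,p)
    w=g[y-r:y+r+1,x-r:x+r+1]; m=((w<thr)if not inv else(w>thr)).astype(np.uint8)
    n,l,st,ce=cv2.connectedComponentsWithStats(m); k=l[r,r]
    return ce[k]+[x-r,y-r],st[k,4],st[k,:4]
for p,q in(((282.5,199),(315,234)),((305,185),(321.7,254.6)),((325.75,172.8),(329.4,278.3))):
    a=dark(S,p);b=dark(D,q);t=tri(S,a[0],D,b[0]);print(a,b,t.round(4),px(S,t).round(1),px(D,t).round(1))
a=dark(S,(391.7,156.5),4,150,True);b=dark(D,(286.3,316.6),5,150,True);t=tri(S,a[0],D,b[0]);print('gauge',a,b,t.round(4),px(S,t)-a[0])
C=[np.array(q)/3.5+[240,220] for q in((117,325),(165,305),(209,348),(157,372))]
P=np.array([onz(D,*q,.102) for q in C]);print(P.round(4),[(np.linalg.norm(P[i]-P[i-3]).round(4),np.degrees(np.arctan2(*(P[i-3]-P[i])[1::-1])).round(1)) for i in range(4)])
# plate corners side crop
C=[np.array(q)/3.5+[240,220] for q in((272,307),(381,297))]
print([onz(D,*q,.01).round(4) for q in C], [onz(S,*(np.array(q)/4+[255,140]),.01).round(4) for q in((33,267),(93,324),(353,168))])
```

```text
(array([282.23076923, 198.19230769]), np.int32(26), array([4, 4, 7, 5], dtype=int32)) (array([314.37142857, 234.11428571]), np.int32(35), array([2, 5, 9, 5], dtype=int32)) [0.6226 0.2408 0.0393] [282.3 198.3] [314.5 234. ]
(array([304.        , 184.63636364]), np.int32(22), array([3, 5, 7, 4], dtype=int32)) (array([321.23255814, 254.44186047]), np.int32(43), array([2, 4, 9, 6], dtype=int32)) [0.6078 0.1671 0.0423] [304.2 184.8] [321.5 254.2]
(array([324.85714286, 172.66666667]), np.int32(21), array([3, 5, 7, 4], dtype=int32)) (array([329.03846154, 278.21153846]), np.int32(52), array([ 2,  4, 10,  7], dtype=int32)) [0.5926 0.0934 0.0433] [325.  172.8] [329.2 278.1]
gauge (array([391.69565217, 155.7826087 ]), np.int32(23), array([1, 2, 6, 5], dtype=int32)) (array([285.8 , 316.12]), np.int32(50), array([1, 1, 9, 7], dtype=int32)) [ 0.4586 -0.018   0.1025] [0.0925427 0.0697229]
[[ 4.411e-01 -3.800e-03  1.020e-01]
 [ 4.674e-01  2.000e-04  1.020e-01]
 [ 4.779e-01 -3.230e-02  1.020e-01]
 [ 4.497e-01 -3.730e-02  1.020e-01]] [(np.float64(0.0266), np.float64(8.7)), (np.float64(0.0341), np.float64(-72.0)), (np.float64(0.0287), np.float64(-169.8)), (np.float64(0.0346), np.float64(104.4))]
[array([0.5522, 0.0554, 0.01  ]), array([0.6138, 0.041 , 0.01  ])] [array([0.6602, 0.274 , 0.01  ]), array([0.5974, 0.2881, 0.01  ]), array([0.5507, 0.0604, 0.01  ])]
```

```bash
python3 -m handwheel '[[1,0.017,-0.037,0,0,0,0.1],[1,0.033,-0.074,0,0,0,0.2],[1,0.05,-0.111,0,0,0,0.3],[1,0.066,-0.148,0,0,0,0.4],[1,0.083,-0.185,0,0,0,0.47]]' 40
python3 -m handwheel '[[1,0.017,-0.037,0,0,0,0],[1,0.033,-0.074,0,0,0,0],[1,0.05,-0.111,0,0,0,0],[1,0.066,-0.148,0,0,0,0],[1,0.083,-0.185,0,0,0,0]]'
python3 -m handwheel '[[1,0.017,-0.037,0,0,0,0],[1,0.033,-0.074,0,0,0,0],[1,0.05,-0.111,0,0,0,0],[1,0.066,-0.148,0,0,0,0],[1,0.083,-0.185,0,0,0,0]]'
python3 -m handwheel '[[1,0.015,-0.037,0,0,0,0],[1,0.03,-0.07,0,0,0,0],[1,0.044,-0.091,0,0,0,0],[1,0.044,-0.091,0,0,0,0],[1,0.044,-0.091,0,0,0,0]]'
python3 - <<'E'
from h import *
import pickle
c=cap("wrist");pickle.dump(c,open("w1.pkl","wb"));cv2.imwrite("pics/w1.png",c["color"][:,:,::-1])
s=robot.get_state();print(s["tcp_pos"],s["ee_rot"],s["joint_pos"].round(2))
print(np.array(c["cam_to_world"]).round(3).tolist())
print("pred spot",px(c,[.4586,-.018,.104]),px(c,[.4586,-.018,.024]))
E
```

```text
time_s: 0.57
tcp_pos: [0.2494, 0.4415, 0.2308]
ee_rot: [-0.108, 0.994, -0.0, -0.0]
wrist_force: [0.6, 0.4, 0.4]
opening: 0.0854
grip_force: 0.0
time_s: 0.98
tcp_pos: [0.3323, 0.2566, 0.2311]
ee_rot: [-0.106, 0.994, 0.0, 0.0]
wrist_force: [1.2, 0.6, 0.2]
opening: 0.0852
grip_force: 0.0
time_s: 1.4
tcp_pos: [0.4155, 0.0714, 0.2313]
ee_rot: [-0.105, 0.994, 0.0, 0.0]
wrist_force: [0.9, 0.7, -0.1]
opening: 0.0859
grip_force: 0.0
time_s: 1.82
tcp_pos: [0.4594, -0.0186, 0.231]
ee_rot: [-0.104, 0.995, 0.0, -0.0]
wrist_force: [-0.7, -0.3, 0.4]
opening: 0.0851
grip_force: 0.0
[ 0.45899735 -0.01765063  0.23084603] [-1.04974562e-01  9.94474702e-01  3.50744943e-04 -5.35023251e-04] [-0.29 -0.22  2.03  0.    1.33 -2.07]
[[-0.208, 0.943, 0.259, 0.395], [0.978, 0.2, 0.056, -0.032], [0.001, 0.265, -0.964, 0.374], [0.0, 0.0, 0.0, 1.0]]
pred spot [280.77242571 197.21342833] [280.56374225 177.24636481]
```

View pics/w1.png

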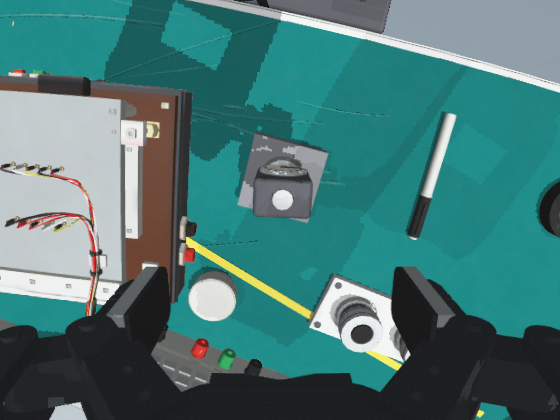

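Spot at (283,200), body edges tilted about 4° from the image row; box wall on the left at column 190 is clear of the fingers. I descend with the claw partly closed.

```bash
python3 -m handwheel '[[0.75,0.001,0.002,-0.035,0,0,-0.035],[0.75,0.001,0.002,-0.07,0,0,-0.07],[0.75,0.001,0.002,-0.1,0,0,-0.07],[0.75,0.001,0.002,-0.135,0,0,-0.07],[0.75,0.001,0.002,-0.172,0,0,-0.07]]' 80
python3 -m handwheel '[[0.75,0,0,0,0,0,0],[0.3,0,0,0,0,0,0],[0.3,0,0,0,0,0,0],[0.3,0,0,0,0,0,0],[0.3,0,0,0,0,0,0]]'
python3 -m handwheel '[[0.3,0,0,0,0,0,0],[0.3,0,0,0,0,0,0],[0.3,0,0,0,0,0,0],[0.3,0,0,0,0,0,0],[0.3,0,0,0,0,0,0]]'
python3 - <<'E'
from h import *
c=cap("wrist");I=c["color"][:,:,::-1]
cv2.imwrite("pics/w2.png",np.hstack([cv2.resize(I[60:360,180:380],None,fx=2,fy=2,interpolation=cv2.INTER_CUBIC)]))
s=robot.get_state();print(s["tcp_pos"],s["ee_rot"],s["wrist_force"],s["torque"])
E
```

```text
time_s: 2.28
tcp_pos: [0.4603, -0.0143, 0.0586]
ee_rot: [-0.072, 0.997, -0.0, 0.001]
wrist_force: [0.6, 0.2, 0.0]
opening: 0.064
grip_force: 0.0
time_s: 2.7
tcp_pos: [0.4612, -0.0155, 0.061]
ee_rot: [-0.071, 0.997, -0.0, 0.001]
wrist_force: [-0.1, -0.1, -2.0]
opening: 0.0432
grip_force: 82.7
time_s: 3.12
tcp_pos: [0.4614, -0.0156, 0.0609]
ee_rot: [-0.07, 0.998, 0.0, 0.001]
wrist_force: [-3.3, 3.2, 8.2]
opening: 0.0432
grip_force: 83.9
[ 0.46138893 -0.01558685  0.0609283 ] [-7.04581044e-02  9.97514352e-01  9.49282745e-05  8.74017339e-04] [-3.45033954  2.3926265   7.25663216] [0.79043952 0.56288231 0.02242041]
```

View pics/w2.png

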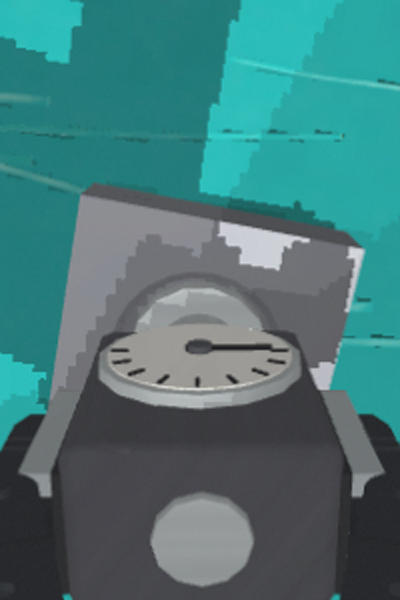

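Gripped, needle at zero (pointing image right). Lift and check the offset.

```bash
python3 -m handwheel '[[0.3,0,0,0.012,0,0,0],[0.3,0,0,0.03,0,0,0],[0.3,0,0,0.06,0,0,0],[0.3,0,0,0.09,0,0,0],[0.3,0,0,0.09,0,0,0]]'
python3 -m handwheel '[[0.3,0,0,0.0,0,0,0],[0.3,0,0,0,0,0,0],[0.3,0,0,0,0,0,0]]'
python3 - <<'E'
from h import *
import pickle
c=cap("wrist");I=c["color"];pickle.dump(c,open("w3.pkl","wb"))
s=robot.get_state();print(s["tcp_pos"],s["ee_rot"],s["wrist_force"])
def blob(c,p,r,f):
    g=cv2.cvtColor(c["color"],cv2.COLOR_RGB2GRAY).astype(int);x,y=map(round,p)
    m=f(g[y-r:y+r+1,x-r:x+r+1]).astype(np.uint8);n,l,st,ce=cv2.connectedComponentsWithStats(m);k=l[r,r]
    return ce[k]+[x-r,y-r],st[k,4]
b,n=blob(c,(281,329),34,lambda g:g>110);print("spot",b,n,(onz(c,*b,s["tcp_pos"][2]+.043)-s["tcp_pos"]).round(4))
# gauge tilt/position in side & scene
w=pickle.load(open("w1.pkl","rb"));b,n=blob(w,(361,333),14,lambda g:g<60);print("right core",b,n,onz(w,*b,.043).round(4),px(w,[.5926,.0934,.0433]))
b,n=blob(w,(283,200),12,lambda g:g>150);print("spot w1",b,n,onz(w,*b,.104).round(4))
E
```

```text
time_s: 3.58
tcp_pos: [0.4639, -0.0168, 0.1546]
ee_rot: [-0.071, 0.997, -0.002, 0.005]
wrist_force: [3.3, -0.2, -7.8]
opening: 0.043
grip_force: 84.4
time_s: 3.83
tcp_pos: [0.4582, -0.0151, 0.1463]
ee_rot: [-0.07, 0.998, 0.001, -0.003]
wrist_force: [-1.0, 1.6, -8.7]
opening: 0.0433
grip_force: 84.2
[ 0.45842783 -0.01517346  0.14644994] [-7.04838398e-02  9.97509388e-01  8.57163082e-04 -2.51286156e-03] [-0.68122779  0.06866508 -8.69884226]
spot [280.50281532 329.55968468] 1776 [-0.0005  0.0003  0.043 ]
right core [361.40766551 333.29268293] 287 [0.5952 0.0951 0.043 ] [360.56719225 331.06437005]
spot w1 [282.24477612 199.42089552] 335 [ 0.46   -0.0166  0.104 ]
```

Run:
```python
from h import *
import pickle
d=pickle.load(open("d0.pkl","rb"));S,D=d["scene"],d["side"]
# supply: side pts (bottom-front edge far end, near end), scene corner bottoms
for c,q in((D,(372,262)),(D,(383,300)),(D,(400,350)),(S,(299,158)),(S,(238,110)),(S,(352,153))):
    print(q,onz(c,*q,0).round(3),onz(c,*q,.1).round(3))
print(tri(S,(299,128),D,(383,238)).round(3), onz(S,218,212,.02).round(3))
```

```text
(372, 262) [0.726 0.147 0.   ] [0.662 0.054 0.1  ]
(383, 300) [0.691 0.037 0.   ] [ 0.632 -0.04   0.1  ]
(400, 350) [ 0.657 -0.081 -0.   ] [ 0.603 -0.141  0.1  ]
(299, 158) [0.717 0.046 0.   ] [0.645 0.144 0.1  ]
(238, 110) [ 1.036 -0.026  0.   ] [0.925 0.08  0.1  ]
(352, 153) [ 0.608 -0.075  0.   ] [0.549 0.037 0.1  ]
[0.696 0.077 0.134] [0.732 0.369 0.02 ]
```

```bash
python3 -m handwheel '[[0.3,0.01,0.018,0.01,0,0,0],[0.3,0.03,0.05,0.01,0,0,0],[0.3,0.045,0.085,0.01,0,0,0],[0.3,0.06,0.12,0.01,0,0,0],[0.3,0.075,0.15,0.01,0,0,0]]'
python3 -m handwheel '[[0.3,0.015,0.025,0,0,0,0],[0.3,0.04,0.055,0,0,0,0],[0.3,0.065,0.08,0,0,0,0],[0.3,0.085,0.1,0,0,0,0],[0.3,0.092,0.108,0,0,0,0]]'
```

```text
time_s: 4.3
tcp_pos: [0.5347, 0.1364, 0.157]
ee_rot: [-0.071, 0.997, 0.0, -0.002]
wrist_force: [1.3, -0.2, -8.6]
opening: 0.0432
grip_force: 85.1
time_s: 4.72
tcp_pos: [0.6286, 0.245, 0.1565]
ee_rot: [-0.071, 0.997, 0.0, -0.001]
wrist_force: [-1.6, 0.0, -8.2]
opening: 0.0431
grip_force: 85.4
```

```bash
python3 -m handwheel '[[0.3,0.02,0.0,0,0,0,0],[0.3,0.045,0,0,0,0,0],[0.3,0.045,0,0,0,0,0],[0.3,0.045,0,0,0,0,0],[0.3,0.045,0,0,0,0,0]]'
python3 - <<'E'
from h import *
import pickle
c=cap("wrist");pickle.dump(c,open("w4.pkl","wb"))
cv2.imwrite("pics/w4.png",c["color"][:,:,::-1])
s=robot.get_state();print(s["tcp_pos"],s["ee_rot"])
for q in([.625,.243,.042],[.61,.1695,.044]):print(px(c,q))
E
```

```text
time_s: 5.13
tcp_pos: [0.671, 0.2421, 0.1564]
ee_rot: [-0.07, 0.998, -0.0, -0.002]
wrist_force: [0.4, 0.4, -8.6]
opening: 0.0434
grip_force: 85.1
[0.67099591 0.24213301 0.15702349] [-7.05116842e-02  9.97509091e-01 -1.82375916e-04 -1.91882669e-03]
[290.77045263 137.78837645]
[184.05159022  99.99521014]
```

View pics/w4.png

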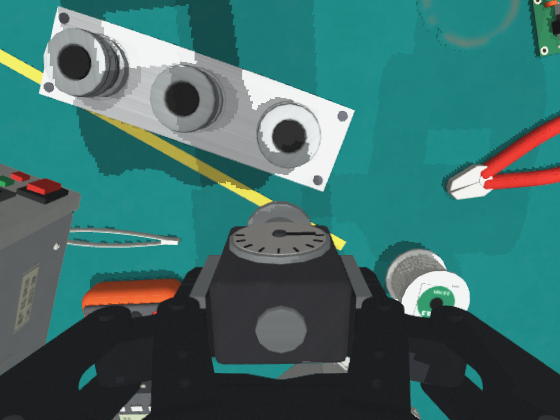

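All three mounts visible: left core (289,135), middle (182,98), right (74,62).

Run:
```python
from h import *
import pickle
c=pickle.load(open("w4.pkl","rb"));s=robot.get_state()["tcp_pos"];print(s)
g=cv2.cvtColor(c["color"],cv2.COLOR_RGB2GRAY).astype(int)
for p in((289,135),(182,98),(74,62)):
    x,y=p;r=26;m=(g[y-r:y+r+1,x-r:x+r+1]<62).astype(np.uint8);n,l,st,ce=cv2.connectedComponentsWithStats(m);k=l[r,r]
    b=ce[k]+[x-r,y-r];D=2*np.sqrt(st[k,4]/np.pi)
    print(b.round(1),st[k].tolist(),'z from size',round(np.array(c["cam_to_world"])[2,3]-.022*377/D,3),[onz(c,*b,z).round(4).tolist() for z in(.037,.042,.047)])
for q in((344,116),(318,180),(64,18),(48,87)): print(onz(c,*q,.01).round(4))
x,y,r=281,329,34;m=(g[y-r:y+r+1,x-r:x+r+1]>110).astype(np.uint8);n,l,st,ce=cv2.connectedComponentsWithStats(m);k=l[r,r];b=ce[k]+[x-r,y-r]
print(st[k],(onz(c,*b,s[2]+.043)-s).round(4))
```

```text
[0.67099591 0.24213301 0.15702349]
[288.5 135.9] [10, 12, 32, 32, 787] z from size 0.038 [[0.6243, 0.2414, 0.037], [0.624, 0.2413, 0.042], [0.6236, 0.2411, 0.047]]
[182.1  98.4] [10, 10, 33, 34, 881] z from size 0.052 [[0.6092, 0.1664, 0.037], [0.6092, 0.1676, 0.042], [0.6091, 0.1689, 0.047]]
[74.6 61.9] [11, 9, 32, 35, 857] z from size 0.049 [[0.594, 0.0904, 0.037], [0.5943, 0.0931, 0.042], [0.5945, 0.0958, 0.047]]
[0.6055 0.2815 0.01  ]
[0.6566 0.2701 0.01  ]
[0.5622 0.066  0.01  ]
[0.6134 0.0549 0.01  ]
[   9   14   50   35 1301] [-0.0013 -0.      0.043 ]
```

```bash
python3 -m handwheel '[[0.3,-0.02,0,0,0,0,0],[0.3,-0.0465,-0.0005,0,0,0,0],[0.3,-0.0465,-0.0005,-0.02,0,0,0],[0.3,-0.0465,-0.0005,-0.04,0,0,0],[0.3,-0.0465,-0.0005,-0.054,0,0,0]]'
python3 -m handwheel '[[0.3,0,0,0,0,0,0],[0.3,0,0,0,0,0,0],[0.3,0,0,-0.002,0,0,0],[0.3,0,0,-0.004,0,0,0],[0.3,0,0,-0.004,0,0,0]]'
for i in 1; do python3 -m handwheel '[[0.3,0,0,-0.002,0,0,0],[0.3,0,0,-0.004,0,0,0],[0.3,0,0,-0.004,0,0,0]]'; done
```

```text
time_s: 5.6
tcp_pos: [0.6238, 0.2418, 0.1034]
ee_rot: [-0.071, 0.997, -0.0, -0.001]
wrist_force: [-0.5, -1.7, -8.6]
opening: 0.0431
grip_force: 85.0
time_s: 6.02
tcp_pos: [0.6266, 0.242, 0.1022]
ee_rot: [-0.07, 0.998, 0.0, 0.001]
wrist_force: [-0.0, 0.1, -8.1]
opening: 0.0433
grip_force: 84.8
time_s: 6.27
tcp_pos: [0.6256, 0.2418, 0.0969]
ee_rot: [-0.071, 0.998, -0.0, -0.0]
wrist_force: [-0.6, -0.5, -8.6]
opening: 0.0431
grip_force: 84.8
```

```bash
python3 -m handwheel '[[0.3,0,0,-0.001,0,0,0],[0.3,-0.001,0,-0.003,0,0,0],[0.3,-0.001,0,-0.004,0,0,0],[0.3,-0.001,0,-0.004,0,0,0]]'
python3 -m handwheel '[[0.3,0,0,-0.001,0,0,0],[0.3,0,0,-0.003,0,0,0],[0.3,0,0,-0.003,0,0,0]]'
```

```text
time_s: 6.6
tcp_pos: [0.6249, 0.2419, 0.0932]
ee_rot: [-0.071, 0.998, 0.0, 0.0]
wrist_force: [0.3, -0.0, -7.2]
opening: 0.043
grip_force: 84.8
time_s: 6.85
tcp_pos: [0.6249, 0.2419, 0.0901]
ee_rot: [-0.071, 0.998, 0.0, 0.0]
wrist_force: [-0.6, 0.6, -6.2]
opening: 0.0432
grip_force: 84.9
```

```bash
python3 -m handwheel '[[0.3,0,0,-0.001,0,0,0],[0.3,0,0,-0.002,0,0,0],[0.3,0,0,-0.002,0,0,0]]'
python3 -m handwheel '[[0.3,0,0,-0.001,0,0,0],[0.3,0,0,-0.002,0,0,0],[0.3,0,0,-0.002,0,0,0]]'
python3 -m handwheel '[[0.3,0,0,-0.001,0,0,0],[0.3,0,0,-0.001,0,0,0]]'
```

```text
time_s: 7.1
tcp_pos: [0.6251, 0.2419, 0.0889]
ee_rot: [-0.071, 0.998, 0.0, 0.0]
wrist_force: [-1.6, -0.8, -3.8]
opening: 0.0432
grip_force: 85.5
time_s: 7.35
tcp_pos: [0.6257, 0.2422, 0.0887]
ee_rot: [-0.071, 0.998, 0.0, 0.001]
wrist_force: [-4.0, 0.1, 6.7]
opening: 0.0429
grip_force: 86.7
time_s: 7.52
tcp_pos: [0.6259, 0.2422, 0.0887]
ee_rot: [-0.071, 0.998, 0.0, 0.001]
wrist_force: [-5.6, -0.8, 9.9]
opening: 0.0429
grip_force: 87.2
```

```bash
python3 -m handwheel '[[0.3,0,0,0,0,0,0],[0.3,0,0,0,0,0,0],[0.3,0,0,0,0,0,0],[0.3,0,0,0,0,0,0],[0.3,0,0,0,0,0,0]]'
python3 -m handwheel '[[0.3,0,0,0,0,0,0],[0.3,0,0,0,0,0,0],[0.3,0,0,0,0,0,0],[0.3,0,0,0,0,0,0],[0.3,0,0,0,0,0,0]]'
cat > dial.py <<'E'
import sys
from h import *
c=cap("wrist");n=sys.argv[1];cv2.imwrite(f"pics/full_{n}.png",c["color"][:,:,::-1])
I=c["color"][200:260,220:340,::-1];J=cv2.resize(I,(480,480),interpolation=cv2.INTER_CUBIC)
cv2.imwrite(f"pics/dial_{n}.png",J)
s=robot.get_state();print(s["time_s"],s["tcp_pos"],s["wrist_force"])
E
python3 dial.py L
```

```text
time_s: 7.93
tcp_pos: [0.6259, 0.2423, 0.0887]
ee_rot: [-0.071, 0.997, 0.0, 0.001]
wrist_force: [-6.3, -0.6, 10.3]
opening: 0.0432
grip_force: 87.3
time_s: 8.35
tcp_pos: [0.6259, 0.2423, 0.0887]
ee_rot: [-0.071, 0.998, 0.0, 0.001]
wrist_force: [-6.9, -0.5, 10.4]
opening: 0.0434
grip_force: 87.3
8.4 [0.62585457 0.24224571 0.08871191] [-6.63501352 -1.81244602 10.3631741 ]
```

View pics/dial_L.png

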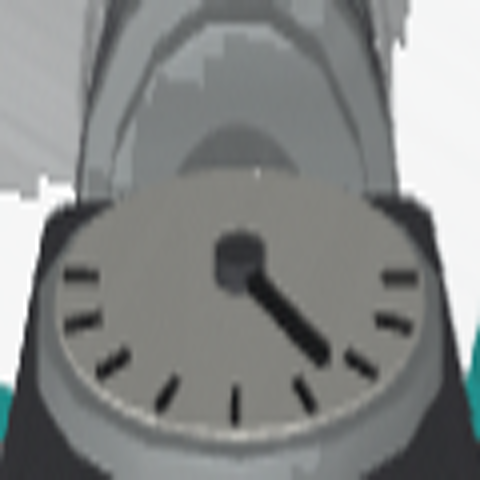

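Needle between the 2 and 3 mm ticks (at (325,360), ticks at (362,362) and (305,395)): left ≈ 2.4 mm, good. On to the middle.

```bash
python3 -m handwheel '[[0.3,0,0,0.008,0,0,0],[0.3,0,0,0.03,0,0,0],[0.3,-0.003,-0.02,0.034,0,0,0],[0.3,-0.009,-0.05,0.034,0,0,0],[0.3,-0.015,-0.0735,0.034,0,0,0]]'
python3 -m handwheel '[[0.3,0,0,0,0,0,0],[0.3,0,0,0,0,0,0],[0.3,0,0,-0.004,0,0,0],[0.3,0,0,-0.01,0,0,0],[0.3,0,0,-0.01,0,0,0]]'
python3 - <<'E'
from h import *
s=robot.get_state();print(s["tcp_pos"],s["wrist_force"])
E
```

```text
time_s: 8.82
tcp_pos: [0.6096, 0.1672, 0.119]
ee_rot: [-0.071, 0.997, -0.0, 0.0]
wrist_force: [0.5, 0.1, -8.2]
opening: 0.0437
grip_force: 85.0
time_s: 9.23
tcp_pos: [0.6086, 0.169, 0.1071]
ee_rot: [-0.071, 0.997, 0.0, -0.002]
wrist_force: [-1.2, 0.0, -10.0]
opening: 0.0434
grip_force: 85.1
[0.60864492 0.16897329 0.10712468] [-1.22011395  0.03545909 -9.9511789 ]
```

```bash
python3 -m handwheel '[[0.3,0.001,-0.001,-0.001,0,0,0],[0.3,0.001,-0.001,-0.003,0,0,0],[0.3,0.001,-0.001,-0.005,0,0,0],[0.3,0.001,-0.001,-0.005,0,0,0]]'
python3 -m handwheel '[[0.3,0,0,-0.001,0,0,0],[0.3,0,0,-0.003,0,0,0],[0.3,0,0,-0.003,0,0,0]]'
python3 -m handwheel '[[0.3,0,0,-0.001,0,0,0],[0.3,0,0,-0.002,0,0,0],[0.3,0,0,-0.002,0,0,0]]'
```

```text
time_s: 9.57
tcp_pos: [0.6106, 0.1675, 0.1038]
ee_rot: [-0.071, 0.997, -0.0, -0.0]
wrist_force: [0.8, -0.8, -7.8]
opening: 0.043
grip_force: 85.1
time_s: 9.82
tcp_pos: [0.6107, 0.1674, 0.101]
ee_rot: [-0.071, 0.998, -0.0, -0.0]
wrist_force: [0.1, 0.2, -9.0]
opening: 0.0431
grip_force: 85.1
time_s: 10.07
tcp_pos: [0.6109, 0.1673, 0.0992]
ee_rot: [-0.071, 0.998, -0.0, 0.0]
wrist_force: [-0.6, -1.0, -7.9]
opening: 0.0432
grip_force: 85.1
```

```bash
python3 -m handwheel '[[0.3,0,0,-0.001,0,0,0],[0.3,0,0,-0.002,0,0,0],[0.3,0,0,-0.002,0,0,0]]'
python3 -m handwheel '[[0.3,0,0,-0.001,0,0,0],[0.3,0,0,-0.002,0,0,0],[0.3,0,0,-0.002,0,0,0]]'
```

```text
time_s: 10.32
tcp_pos: [0.611, 0.1674, 0.0974]
ee_rot: [-0.071, 0.998, -0.0, 0.0]
wrist_force: [0.9, 0.2, -7.1]
opening: 0.043
grip_force: 85.1
time_s: 10.57
tcp_pos: [0.611, 0.1673, 0.0954]
ee_rot: [-0.071, 0.998, -0.0, 0.0]
wrist_force: [-1.0, 0.8, -5.4]
opening: 0.043
grip_force: 85.2
```

```bash
python3 -m handwheel '[[0.3,0,0,-0.001,0,0,0],[0.3,0,0,-0.002,0,0,0],[0.3,0,0,-0.002,0,0,0]]'
python3 -m handwheel '[[0.3,0,0,-0.001,0,0,0],[0.3,0,0,-0.001,0,0,0]]'
python3 -m handwheel '[[0.3,0,0,-0.001,0,0,0],[0.3,0,0,-0.001,0,0,0]]'
```

```text
time_s: 10.82
tcp_pos: [0.611, 0.1674, 0.0934]
ee_rot: [-0.071, 0.998, -0.0, 0.0]
wrist_force: [0.1, -0.8, -4.5]
opening: 0.0431
grip_force: 85.3
time_s: 10.98
tcp_pos: [0.6111, 0.1674, 0.0925]
ee_rot: [-0.071, 0.998, -0.0, 0.0]
wrist_force: [-0.4, -0.5, -4.2]
opening: 0.0433
grip_force: 85.4
time_s: 11.15
tcp_pos: [0.6112, 0.1674, 0.0922]
ee_rot: [-0.071, 0.998, -0.0, 0.0]
wrist_force: [-1.7, -0.0, 0.7]
opening: 0.0433
grip_force: 86.2
```

Ring reached at about 0.0922; press a bit more.

```bash
python3 -m handwheel '[[0.3,0,0,-0.001,0,0,0],[0.3,0,0,-0.0018,0,0,0],[0.3,0,0,-0.0018,0,0,0]]'
python3 -m handwheel '[[0.3,0,0,0,0,0,0],[0.3,0,0,0,0,0,0],[0.3,0,0,0,0,0,0],[0.3,0,0,0,0,0,0],[0.3,0,0,0,0,0,0]]'
python3 -m handwheel '[[0.3,0,0,0,0,0,0],[0.3,0,0,0,0,0,0],[0.3,0,0,0,0,0,0],[0.3,0,0,0,0,0,0]]'
python3 dial.py M
```

```text
time_s: 11.4
tcp_pos: [0.6118, 0.1676, 0.092]
ee_rot: [-0.071, 0.998, 0.0, 0.001]
wrist_force: [-5.1, -0.6, 9.1]
opening: 0.0433
grip_force: 87.4
time_s: 11.82
tcp_pos: [0.6118, 0.1676, 0.092]
ee_rot: [-0.071, 0.998, 0.0, 0.001]
wrist_force: [-5.3, -0.6, 8.8]
opening: 0.0434
grip_force: 87.4
time_s: 12.15
tcp_pos: [0.6118, 0.1676, 0.092]
ee_rot: [-0.071, 0.998, 0.0, 0.001]
wrist_force: [-4.8, -0.2, 8.2]
opening: 0.0431
grip_force: 87.4
12.2 [0.61175938 0.16757597 0.09201613] [-3.83847256 -0.51275718  9.78220949]
```

View pics/dial_M.png

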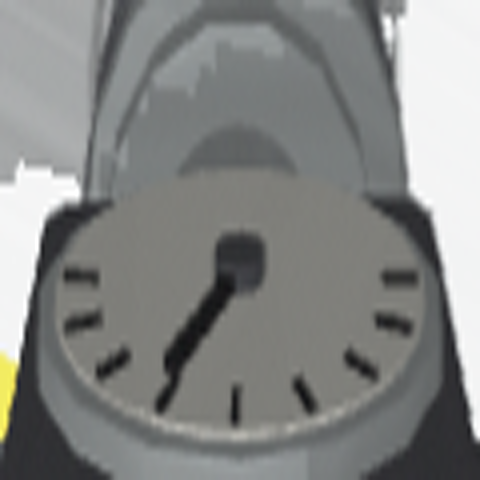

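Middle needle on the 5 mm tick (165,395): perished. Now the right one.

```bash
python3 -m handwheel '[[0.3,0,0,0.008,0,0,0],[0.3,0,0,0.03,0,0,0],[0.3,-0.003,-0.02,0.033,0,0,0],[0.3,-0.009,-0.05,0.033,0,0,0],[0.3,-0.0155,-0.0735,0.033,0,0,0]]'
python3 -m handwheel '[[0.3,0,0,0,0,0,0],[0.3,0,0,0,0,0,0],[0.3,0,0,-0.004,0,0,0],[0.3,0,0,-0.009,0,0,0],[0.3,0,0,-0.009,0,0,0]]'
python3 -m handwheel '[[0.3,0,0,-0.002,0,0,0],[0.3,0,0,-0.004,0,0,0],[0.3,0,0,-0.006,0,0,0],[0.3,0,0,-0.006,0,0,0]]'
```

```text
time_s: 12.62
tcp_pos: [0.5948, 0.0929, 0.1219]
ee_rot: [-0.071, 0.997, -0.0, -0.0]
wrist_force: [0.1, -0.9, -9.6]
opening: 0.0436
grip_force: 85.3
time_s: 13.03
tcp_pos: [0.5942, 0.0947, 0.1115]
ee_rot: [-0.071, 0.997, 0.0, -0.001]
wrist_force: [-1.4, -0.3, -9.5]
opening: 0.0427
grip_force: 85.2
time_s: 13.37
tcp_pos: [0.5951, 0.0941, 0.1069]
ee_rot: [-0.071, 0.997, 0.0, -0.0]
wrist_force: [-0.9, 0.2, -8.3]
opening: 0.0431
grip_force: 85.2
```

```bash
python3 -m handwheel '[[0.3,0,0,-0.002,0,0,0],[0.3,0,0,-0.003,0,0,0],[0.3,0,0,-0.003,0,0,0]]'
python3 -m handwheel '[[0.3,0,0,-0.001,0,0,0],[0.3,0,0,-0.003,0,0,0],[0.3,0,0,-0.003,0,0,0]]'
python3 -m handwheel '[[0.3,0,0,-0.001,0,0,0],[0.3,0,0,-0.002,0,0,0],[0.3,0,0,-0.002,0,0,0]]'
```

```text
time_s: 13.62
tcp_pos: [0.5952, 0.0939, 0.1042]
ee_rot: [-0.071, 0.998, 0.0, -0.0]
wrist_force: [-0.7, 0.4, -8.5]
opening: 0.043
grip_force: 85.2
time_s: 13.87
tcp_pos: [0.5951, 0.0938, 0.1011]
ee_rot: [-0.071, 0.998, 0.0, -0.0]
wrist_force: [-0.3, 0.5, -9.0]
opening: 0.0436
grip_force: 85.2
time_s: 14.12
tcp_pos: [0.5953, 0.0939, 0.0993]
ee_rot: [-0.071, 0.998, 0.0, -0.0]
wrist_force: [-0.9, -0.0, -8.4]
opening: 0.043
grip_force: 85.2
```

```bash
python3 -m handwheel '[[0.3,0,0,-0.001,0,0,0],[0.3,0,0,-0.002,0,0,0],[0.3,0,0,-0.002,0,0,0]]'
python3 -m handwheel '[[0.3,0,0,-0.001,0,0,0],[0.3,0,0,-0.002,0,0,0],[0.3,0,0,-0.002,0,0,0]]'
```

```text
time_s: 14.37
tcp_pos: [0.5954, 0.0939, 0.0974]
ee_rot: [-0.071, 0.998, -0.0, 0.0]
wrist_force: [-0.2, -0.2, -8.0]
opening: 0.0432
grip_force: 85.2
time_s: 14.62
tcp_pos: [0.5954, 0.0938, 0.0954]
ee_rot: [-0.071, 0.998, -0.0, 0.0]
wrist_force: [0.3, -0.2, -7.6]
opening: 0.0435
grip_force: 85.1
```

```bash
python3 -m handwheel '[[0.3,0,0,-0.001,0,0,0],[0.3,0,0,-0.002,0,0,0],[0.3,0,0,-0.002,0,0,0]]'
python3 -m handwheel '[[0.3,0,0,-0.001,0,0,0],[0.3,0,0,-0.0015,0,0,0],[0.3,0,0,-0.0015,0,0,0]]'
python3 -m handwheel '[[0.3,0,0,-0.001,0,0,0],[0.3,0,0,-0.001,0,0,0]]'
```

```text
time_s: 14.87
tcp_pos: [0.5954, 0.0938, 0.0934]
ee_rot: [-0.071, 0.998, -0.0, 0.0]
wrist_force: [0.6, -0.3, -7.1]
opening: 0.0432
grip_force: 85.2
time_s: 15.12
tcp_pos: [0.5957, 0.0939, 0.0928]
ee_rot: [-0.071, 0.998, -0.0, 0.0]
wrist_force: [-3.3, -0.4, -0.7]
opening: 0.0434
grip_force: 86.1
time_s: 15.28
tcp_pos: [0.5961, 0.094, 0.0928]
ee_rot: [-0.071, 0.998, 0.0, 0.001]
wrist_force: [-3.9, 0.2, 5.3]
opening: 0.0432
grip_force: 86.9
```

```bash
python3 -m handwheel '[[0.3,0,0,-0.0007,0,0,0],[0.3,0,0,-0.0007,0,0,0],[0.3,0,0,-0.0007,0,0,0],[0.3,0,0,-0.0007,0,0,0],[0.3,0,0,-0.0007,0,0,0]]'
python3 -m handwheel '[[0.3,0,0,0,0,0,0],[0.3,0,0,0,0,0,0],[0.3,0,0,0,0,0,0],[0.3,0,0,0,0,0,0],[0.3,0,0,0,0,0,0]]'
python3 -m handwheel '[[0.3,0,0,0,0,0,0],[0.3,0,0,0,0,0,0]]'
python3 dial.py R
cat > rd.py <<'E'
import cv2,numpy as np
for n in "LMR":
    g=cv2.cvtColor(cv2.imread(f"pics/dial_{n}.png"),cv2.COLOR_BGR2GRAY)
    yy,xx=np.mgrid[:480,:480]; p=(239,263)
    # dial ellipse: half-width ~162 to ticks, half-height ~140 below pivot row 275
    a=np.arctan2((yy-p[1])/142.,(xx-p[0])/162.);r=np.hypot((yy-p[1])/142.,(xx-p[0])/162.)
    m=(g<75)&(r>.35)&(r<.68)
    print(n,m.sum(),"mm",round(np.mean(a[m])/.4,2))
E
python3 rd.py
```

```text
time_s: 15.7
tcp_pos: [0.5963, 0.094, 0.0928]
ee_rot: [-0.071, 0.998, 0.0, 0.001]
wrist_force: [-5.2, -0.0, 7.8]
opening: 0.0434
grip_force: 87.4
time_s: 16.12
tcp_pos: [0.5963, 0.0941, 0.0928]
ee_rot: [-0.071, 0.998, 0.0, 0.001]
wrist_force: [-6.3, 1.4, 8.6]
opening: 0.0431
grip_force: 87.4
time_s: 16.28
tcp_pos: [0.5963, 0.0941, 0.0928]
ee_rot: [-0.071, 0.998, 0.0, 0.001]
wrist_force: [-5.2, 0.6, 9.4]
opening: 0.0433
grip_force: 87.4
16.3333 [0.59625499 0.09404495 0.09275125] [-5.26381199  0.65683368  6.96208944]
L 1123 mm 2.28
M 1084 mm 5.23
R 1338 mm 1.88
```

Right ≈ 2 mm (good). The middle mount is the hard one; put the gauge back there.

```bash
python3 -m handwheel '[[0.3,0,0,0.008,0,0,0],[0.3,0,0,0.026,0,0,0],[0.3,0.004,0.02,0.026,0,0,0],[0.3,0.01,0.05,0.026,0,0,0],[0.3,0.0152,0.074,0.026,0,0,0]]'
python3 -m handwheel '[[0.3,0,0,0,0,0,0],[0.3,0,0,0,0,0,0],[0.3,0,0,-0.004,0,0,0],[0.3,0,0,-0.008,0,0,0],[0.3,0,0,-0.008,0,0,0]]'
python3 -m handwheel '[[0.3,0,0,-0.002,0,0,0],[0.3,0,0,-0.004,0,0,0],[0.3,0,0,-0.006,0,0,0],[0.3,0,0,-0.006,0,0,0]]'
```

```text
time_s: 16.75
tcp_pos: [0.6104, 0.1688, 0.1157]
ee_rot: [-0.07, 0.998, 0.0, -0.0]
wrist_force: [0.0, 0.7, -8.8]
opening: 0.0435
grip_force: 85.2
time_s: 17.17
tcp_pos: [0.6094, 0.1669, 0.1064]
ee_rot: [-0.07, 0.998, -0.0, -0.002]
wrist_force: [-0.3, -0.8, -8.7]
opening: 0.043
grip_force: 85.9
time_s: 17.5
tcp_pos: [0.6102, 0.1676, 0.1017]
ee_rot: [-0.07, 0.998, -0.0, -0.0]
wrist_force: [0.5, -0.3, -8.6]
opening: 0.0437
grip_force: 85.9
```

```bash
python3 -m handwheel '[[0.3,0,0.0003,-0.001,0,0,0],[0.3,0,0.0003,-0.003,0,0,0],[0.3,0,0.0003,-0.005,0,0,0],[0.3,0,0.0003,-0.007,0,0,0],[0.3,0,0.0003,-0.007,0,0,0]]'
python3 -m handwheel '[[0.3,0,0,-0.001,0,0,0],[0.3,0,0,-0.002,0,0,0],[0.3,0,0,-0.003,0,0,0],[0.3,0,0,-0.003,0,0,0],[0.3,0,0,-0.003,0,0,0]]'
```

```text
time_s: 17.92
tcp_pos: [0.6108, 0.1682, 0.0953]
ee_rot: [-0.071, 0.998, -0.0, 0.0]
wrist_force: [0.7, 0.1, -6.0]
opening: 0.0429
grip_force: 85.8
time_s: 18.33
tcp_pos: [0.6109, 0.1682, 0.0927]
ee_rot: [-0.071, 0.998, 0.0, 0.0]
wrist_force: [0.0, -0.5, -3.9]
opening: 0.0432
grip_force: 85.9
```

```bash
python3 -m handwheel '[[0.3,-0.0005,0,-0.0012,0,0,0],[0.3,-0.0005,0,-0.0012,0,0,0],[0.3,-0.0005,0,-0.0012,0,0,0]]' 20
python3 - <<'E'
from h import *
c=cap("wrist")["color"];cv2.imwrite("pics/m1.png",cv2.resize(c[100:280,180:380,::-1],None,fx=3,fy=3,interpolation=cv2.INTER_CUBIC))
s=robot.get_state();print(s["tcp_pos"],s["wrist_force"],s["grip_force"])
E
```

```text
time_s: 18.58
tcp_pos: [0.6108, 0.1682, 0.0921]
ee_rot: [-0.071, 0.998, -0.0, 0.001]
wrist_force: [0.0, -0.7, 0.1]
opening: 0.0432
grip_force: 86.6
[0.61084552 0.1681991  0.09212384] [-0.01080294  0.03196704  2.05102161] 86.60876870155334
```

View pics/m1.png

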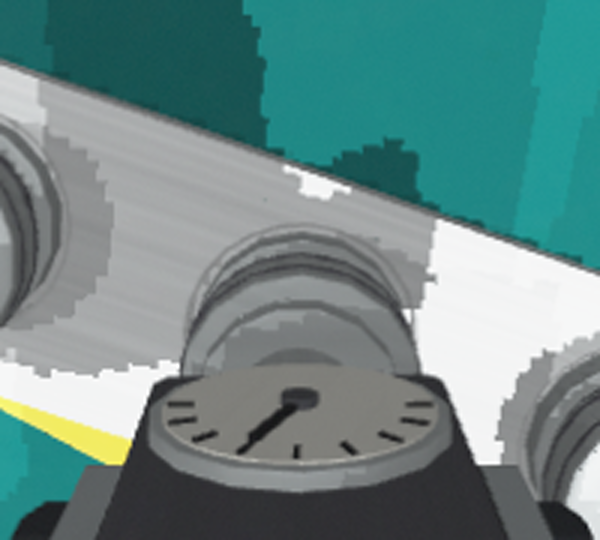

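Needle on 5 mm, foot centred in the ring (ring columns 182–418, foot 205–400). Release and retreat.

```bash
python3 -m handwheel '[[0.6,0,0,0,0,0,0],[0.75,0,0,0,0,0,0],[0.8,0,0,0,0,0,0],[0.8,0,0,0,0,0,0],[0.8,0,0,0,0,0,0]]' 20
python3 -m handwheel '[[0.8,0,0,0.01,0,0,0],[0.8,0,0,0.04,0,0,0],[0.8,0,0,0.08,0,0,0],[0.8,0,0,0.12,0,0,0],[0.8,0,0,0.15,0,0,0]]'
python3 -m handwheel '[[0.8,0,0,0,0,0,0],[0.8,0,0,0,0,0,0],[0.8,0,0,0,0,0,0],[0.8,0,0,0,0,0,0],[0.8,0,0,0,0,0,0]]'
python3 - <<'E'
from h import *
s=robot.get_state();print(s["tcp_pos"],s["wrist_force"])
c=cap("wrist");g=cv2.cvtColor(c["color"],cv2.COLOR_RGB2GRAY);T=s["tcp_pos"]
p=px(c,[.610,.1683,.135]);x,y=map(round,p);r=16
w=g[y-r:y+r+1,x-r:x+r+1];m=(w>150).astype(np.uint8);n,l,st,ce=cv2.connectedComponentsWithStats(m)
for k in range(1,n):
    if st[k,4]>60:b=ce[k]+[x-r,y-r];print("spot",b.round(1),st[k].tolist(),onz(c,*b,.135).round(4))
print("pred",p.round(1))
for q in("scene","side"):
    cv2.imwrite(f"pics/end_{q}.png",cap(q)["color"][:,:,::-1])
E
```

```text
time_s: 19.05
tcp_pos: [0.6101, 0.1682, 0.0911]
ee_rot: [-0.071, 0.998, 0.0, 0.0]
wrist_force: [0.4, -0.5, 0.8]
opening: 0.0683
grip_force: 0.0
time_s: 19.47
tcp_pos: [0.6109, 0.1683, 0.2458]
ee_rot: [-0.071, 0.998, 0.0, 0.002]
wrist_force: [0.4, 0.7, 0.8]
opening: 0.0685
grip_force: 0.0
time_s: 19.88
tcp_pos: [0.6091, 0.168, 0.2391]
ee_rot: [-0.071, 0.998, -0.0, -0.002]
wrist_force: [0.1, -0.9, 0.4]
opening: 0.0683
grip_force: 0.0
[0.60911086 0.16804854 0.23910025] [ 0.11703644 -0.86392805  0.35403962]
spot [279.2 206.7] [4, 4, 23, 22, 391] [0.6093 0.1677 0.135 ]
pred [279.9 207.8]
```

```bash
python3 -c "
from bench import robot
print(robot.hand_in())"
```

```text
the job is handed in; nothing more can be done
None
```

I tested the mounts in order: left about 2.3 mm, middle about 5 mm, right about 2 mm. The middle mount is the hard one, the gauge was left standing by itself on its centre, and the job is handed in at about 20 s.

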